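# Level the dish stage, load the culture dishes and set the magnifier

## Task

First level the empty stage: turn its blue and orange foot screws until the bubble lies wholly inside the black ring of the vial, and let go. Then set every culture dish you find on the green mat flat and centred on a black rest of its own on the stage, and when all are up stand the magnifier upright in the middle of the red dish's lid. Leave the stage level and the other things on the bench where they are, and do not tip the magnifier over.

Things in the scene. Friction and masses are not known exactly. Their poses are not given: they have to be found in the camera images.
- stage: Levelling stage: grey base fixed on the bench, 290 (x, from -125 to +165) by 290 (y) by 12 mm; over it an aluminium plate of the same outline, top 42 mm above the bench when level, tilting up to 2.5 degrees, on two foot screws (near corners) and a plain foot at the far edge. Origin: on the bench under the base; x to the far edge, y to the blue screw, z up.
- screw_a_grip (a point): Blue wing knob of a foot screw, stage frame x -100, y +120 mm. Grip bar 46 mm long (this point's x), 12 wide, from 56 to 82 mm above the bench, on a 36 mm disc; its height does not change. Point: on the vertical axis, 70 mm above the bench. Stays as left, turns several rad. 1 rad clockwise from above raises its corner 1.0 mm and moves the bubble 2.9 mm along stage direction (-0.51, +0.86).
- screw_b_grip (a point): Orange wing knob of a foot screw, stage frame x -100, y -120 mm. Grip bar 46 mm long (this point's x), 12 wide, from 56 to 82 mm above the bench, on a 36 mm disc; its height does not change. Point: on the vertical axis, 70 mm above the bench. Stays as left, turns several rad. 1 rad clockwise from above raises its corner 1.0 mm and moves the bubble 2.9 mm along stage direction (-0.51, -0.86).
- vial (a point): Centre of the round bubble vial on the plate, midway between the two screws (stage frame x -83, y 0 mm): green face 71 mm across in a black housing 76 mm across, 9 mm above the plate, with a black ring (inner diameter 27 mm) around the centre.
- bubble_mid (a point): Centre of the white bubble, 18 mm across, in the vial; it drifts towards the high side of the plate and stands in the middle of the ring when the plate is level.
- post_1 (a point): Round black rubber rest on the stage plate, 30 mm across, its top 16 mm above the plate (58 mm above the bench when the stage is level); this point is the centre of its top face.
- post_2 (a point): Round black rubber rest on the stage plate, 30 mm across, its top 16 mm above the plate (58 mm above the bench when the stage is level); this point is the centre of its top face.
- post_3 (a point): Round black rubber rest on the stage plate, 30 mm across, its top 16 mm above the plate (58 mm above the bench when the stage is level); this point is the centre of its top face.
- post_4 (a point): Round black rubber rest on the stage plate, 30 mm across, its top 16 mm above the plate (58 mm above the bench when the stage is level); this point is the centre of its top face.
- dish_ref: Closed culture dish with red medium and a red band, always present; 56 mm across, 24 mm tall, 60 g, flat lid and underside; origin at the centre of its underside, z up through the lid. Starts on the green mat on the bench.
- dish_1: Closed culture dish with amber medium and a white band; 56 mm across, 24 mm tall, 60 g, flat lid and underside; origin at the centre of its underside, z up through the lid. Starts on the green mat on the bench; two or three of these are present in a run, the rest are absent (None).
- dish_2: Closed culture dish with amber medium and a white band; 56 mm across, 24 mm tall, 60 g, flat lid and underside; origin at the centre of its underside, z up through the lid. Starts on the green mat on the bench; two or three of these are present in a run, the rest are absent (None).
- dish_3: Closed culture dish with amber medium and a white band; 56 mm across, 24 mm tall, 60 g, flat lid and underside; origin at the centre of its underside, z up through the lid. Starts on the green mat on the bench; two or three of these are present in a run, the rest are absent (None).
- magnifier: Stand magnifier, 100 mm tall, 100 g: round steel foot 50 mm across, clear cone, and a black eyepiece barrel 36 mm across from 58 to 100 mm above its underside, to grip from above. Origin at the centre of its underside, z up. Starts standing on the green mat.
- beaker: Bystander: clear beaker, 70 mm across, 90 mm tall; origin under its centre.
- wash_bottle: Bystander: white bottle with blue cap, 60 mm across, 150 mm tall; origin under its centre.
- pen: Bystander: white pen, 130 mm long along its x, 12 mm thick; origin under its centre.
- tweezers: Bystander: black tweezers, 135 mm long along x, 8 mm thick; origin under its centre.
- empty_lid: Bystander: empty clear dish lid, 90 mm across, 12 mm tall; origin under its centre.
- jar: Bystander: amber jar with green cap, 60 mm across, 70 mm tall; origin under its centre.
Things that resemble listed ones, but are neither listed nor needed, are in the scene too. There is more than one size of the dish_ref; the job needs the middle-sized. What is shaped like the dish_1 but purple or turquoise is not meant.

How it is judged:
By the outcome, as a careful person would: the job done as asked, in the order asked, and still so for the second after the job is handed in, with the robot touching nothing.
Of dish_1, dish_2, dish_3 only 2 to 3 are there at a start; the rules pass over those that are not, and their reading is None.
At some moment in a run one of dish_1, dish_2, dish_3 may be knocked a few centimetres aside while the robot is not near it.
It also fails if it takes over 210 s, if anything falls off the work surface, if the arm or the gripper's body presses on something with over 40 N, if the wrist force passes 120 N, or if a joint passes its speed limit or range.

## Robot

A 7-joint arm with a two-finger parallel gripper is mounted at the origin on the work surface. World frame = base frame: x ahead of the robot, y to its left, z up, the work surface at z = 0. Lengths are in m, angles in rad, forces in N, time in s.
With the tool pointing down it reaches from about 0.4 to 0.85 m from the base axis. Payload 10.4 kg.
Tool frame: the origin (TCP) lies at the very end of the fingers, on their centre line; the grasp point (between the pads) lies manip.hold_point_z behind it (manip.hold_point_z is the distance from the TCP to the grasp point, in m); z points along the fingers, y is the direction in which the jaws open and shut (so a half turn about z gives the same grasp; the last joint's range is limited). The gripper opens to 85 mm and grips with 20 to 120 N. Pads are 22 mm wide; open, the fingers measure 114 mm over their backs; the gripper's body (76 mm by 85 mm) begins 54 mm behind the grasp point. The pads swing forward as they close: fully open they stand 13 mm farther back than shut.
Start: joints at [-1.175, 0.332, -0.065, 1.46, 0.022, 1.35, -0.088], TCP at [0.254, 0.571, 0.231] pointing down, gripper open.
Joint ranges: [-2.6, 2.6], [-0.5, 2.12], [-1.47, 1.34], [0.16, 2.42], [-1.27, 4.41], [0.06, 2.06], [-2.6, 2.6]. Speed limits (rad/s): [2.22, 2.22, 2.79, 2.79, 3.14, 3.14, 3.14].

## Interface

Orientations are given as a unit quaternion [x, y, z, w].
In Python, from workcell import manip gives the robot as it stands.
- The arm moves only by the tool jog_arm, never from a script. Its arguments are lists of equal length, an entry for each row: "translation": the shift along the world's x, y, z in mm, a list of three; "turn": the turn about the world's z in degrees. In form: {"translation": [[x, y, z], ...], "turn": [turn, ...]}. A call has 1 to 12 rows; each row is the pose to reach, as a shift and turn from the pose measured when the call began; what a row does not reach only later rows make up. A row lasts 1/12 s, in which the tool goes at most 41.7 mm and 7.16 degrees, less where a joint would pass 70% of its speed; a pose out of reach is approached as far as the arm can. A call with a gripper value outside its range is refused whole. "grip" is the finger opening in mm, from 0 to 85.4, set as the call begins (left out, the last holds). The fingers move at their own pace and stop on an object; "grip_force" is the grip in N (left out, the last holds). Time passes only in rows, so rows that repeat a pose let the fingers close. It gives the time, the measured TCP pose, the force and the opening at its end, in the units of the state.
- manip.get_obs(): the state, without advancing time (a new reading comes with each control period).
- manip.camera(name): name is "scene" or "top"; returns a dict with "frame" (400x640x3 uint8, red, green, blue), "mtx" (3x3 intrinsics, pixels), "pose" (4x4, takes a point from camera to world coordinates). Camera axes: x right, y down, z forward; pixel columns grow to the right and rows downward; lengths in m; the calibration is good to about 2 mm. A picture is of the moment at which its call begins. There is no depth.
- manip.hand_in(): hands the job in, once; it reports no verdict.
Trained networks look in a picture, given as the dict that the camera call returned (one of the last four; its "shot" number tells which), for a name from the list of things; names that differ only in an ending like _2 or _b are one class to them, and where a whole thing is asked for, a point or a joint stands for the part that bears it (a point fixed in the world has none). Each returns a list of dicts, best first, with "confidence" (0 to 1); they miss things now and then, are a little off and sometimes report something else, mostly with a low value. They report only what shows in the picture. A call takes as long as a camera call. They do not tell look-alikes from the thing itself.
- manip.outline_of(picture, label): "mask" (400x640 bool, what is visible of it) and "extent" ([left, top, right, bottom] in pixels, round what is visible of it).
- manip.pinpoint(picture, label): "at" ([column, row] in pixels: a listed point, or the origin of a listed thing).
The state is a dict: "clock": time; "joint_pos": joint angles; "joint_velocities": joint speeds; "tau": joint torques, N m; "position": TCP position; "ee_rot": TCP orientation; "ft_force": force on the tool from outside, world axes, zero at the start; "torque": the same for the moment, N m; "grip_width": opening from 0.0 (shut) to 1.0 (fully open).
Only numpy, scipy, OpenCV 4.12 (cv2) and the standard library are available. Lean on these libraries where they do the work, as an engineer would, in place of code of your own. Each camera call takes 0.05 s, during which the arm holds its last target. There are 200 camera calls.

## Working session

There is one attempt and no reset: what is moved stays moved. The work goes in short steps, Python scripts to look and compute and a tool call to move; the robot and the scene stay as the last step left them, time stands still between calls to the robot, and variables do not carry over. Pictures are saved under pics/ and viewed, about 12 in all and at most 16, crops included, and the job is handed in when it is done.

Besides the shell and the picture viewer there is one more tool, called after "Emit:" in YAML: its name, and indented under it one key for each argument. jog_arm: Moves the arm, as the interface text tells. Its arguments: {"type":"object","properties":{"translation":{"type":"array"},"turn":{"type":"array"},"grip":{"type":"number"},"grip_force":{"type":"number"}},"required":["translation","turn"]}

```bash
mkdir -p pics; cat > h.py <<'E'
import numpy as np, cv2
from workcell import manip
def ray(pic,uv,z):
    K=np.array(pic["mtx"]);T=np.array(pic["pose"])
    d=T[:3,:3]@np.linalg.solve(K,[uv[0],uv[1],1.0]);o=T[:3,3]
    return o+d*(z-o[2])/d[2]
def proj(pic,p):
    T=np.array(pic["pose"]);c=T[:3,:3].T@(np.array(p)-T[:3,3]);q=np.array(pic["mtx"])@c
    return q[:2]/q[2]
def save(pic,name,crop=None,s=1):
    f=pic["frame"][:,:,::-1]
    if crop: l,t,r,b=crop; f=f[t:b,l:r]
    cv2.imwrite("pics/"+name,cv2.resize(f,None,fx=s,fy=s,interpolation=cv2.INTER_CUBIC))
E
python3 - <<'E'
from h import *
print(manip.hold_point_z, manip.get_obs())
a=manip.camera("top");b=manip.camera("scene")
save(a,"top0.png");save(b,"sc0.png")
for n,p in(("top",a),("scene",b)):
    print(n,np.round(p["pose"],3).tolist(),np.round(p["mtx"],1).tolist())
    for l,z in(("screw_a_grip",.07),("vial",.051),("bubble_mid",.051),("post_1",.058),("dish_ref",0.0),("dish_1",0.0),("magnifier",0.0),("stage",0.0)):
        for r in manip.pinpoint(p,l): print(l,np.round(r["at"],1),round(r["confidence"],2),np.round(ray(p,r["at"],z),3))
E
```

```text
0.0187 {'clock': 0.0, 'joint_pos': array([-1.17456413,  0.33290062, -0.06468082,  1.46095571,  0.02154569,
        1.34991348, -0.08847514]), 'joint_velocities': array([ 0.00158515, -0.00065556,  0.0005444 , -0.00035868,  0.00055292,
        0.00077383, -0.00066012]), 'tau': array([-1.41197241e-03, -6.25443220e+01,  4.83196252e-02, -3.91608810e+01,
        1.60634582e-02,  9.75132192e-03, -1.77320840e-05]), 'position': array([0.25402516, 0.57062248, 0.23049105]), 'ee_rot': array([ 2.07880872e-01,  9.78153869e-01, -7.28421946e-04, -1.43157365e-04]), 'ft_force': array([-0.31705194,  0.21156256,  0.36667295]), 'torque': array([ 0.01874754, -0.00200056,  0.00187173]), 'grip_width': 1.000432796977555}
top [[0.072, -0.975, 0.211, 0.249], [-0.997, -0.07, 0.018, 0.032], [-0.003, -0.212, -0.977, 1.501], [0.0, 0.0, 0.0, 1.0]] [[491.5, 0.0, 324.8], [0.0, 491.5, 197.7], [0.0, 0.0, 1.0]]
screw_a_grip [358.4 237.3] 0.6 [ 0.446 -0.047  0.07 ]
vial [395.8 228.5] 0.73 [ 0.483 -0.158  0.051]
bubble_mid [410.7 168. ] 0.61 [ 0.673 -0.196  0.051]
bubble_mid [400.7 225.4] 0.49 [ 0.494 -0.172  0.051]
post_
[... 1159 characters left out ...]
3.7 172.5] 0.74 [ 0.665 -0.196  0.058]
post_1 [373.9 230.6] 0.66 [0.473 0.229 0.058]
dish_ref [388.2 264.8] 0.91 [0.481 0.317 0.   ]
dish_ref [397.  302.4] 0.7 [0.539 0.427 0.   ]
dish_ref [415.5 342.5] 0.57 [0.572 0.537 0.   ]
dish_1 [355.  273.9] 0.83 [0.582 0.295 0.   ]
dish_1 [332.8 242. ] 0.73 [0.572 0.163 0.   ]
dish_1 [426.4 234.1] 0.66 [0.303 0.285 0.   ]
dish_1 [359.4 181.3] 0.57 [ 0.335 -0.029  0.   ]
dish_1 [396.  304.7] 0.47 [0.545 0.431 0.   ]
magnifier [374.6 234.6] 0.68 [ 0.444  0.204 -0.   ]
stage [291.  183.7] 0.9 [ 0.553 -0.141  0.   ]
stage [387.1 211.9] 0.71 [0.347 0.145 0.   ]
stage [257.3 171. ] 0.66 [ 0.626 -0.266 -0.   ]
stage [335.8 173.3] 0.52 [ 0.383 -0.11   0.   ]
```

```bash
python3 - <<'E'
from h import *
a=cv2.imread("pics/top0.png");
cv2.imwrite("pics/top0c.png",cv2.resize(a[90:330,130:480],None,fx=2.28,fy=2.28,interpolation=cv2.INTER_CUBIC))
b=cv2.imread("pics/sc0.png")
cv2.imwrite("pics/sc0c.png",cv2.resize(b[120:390,220:500],None,fx=2.2,fy=2.2,interpolation=cv2.INTER_CUBIC))
E
```

```text
(no output)
```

View pics/top0c.png

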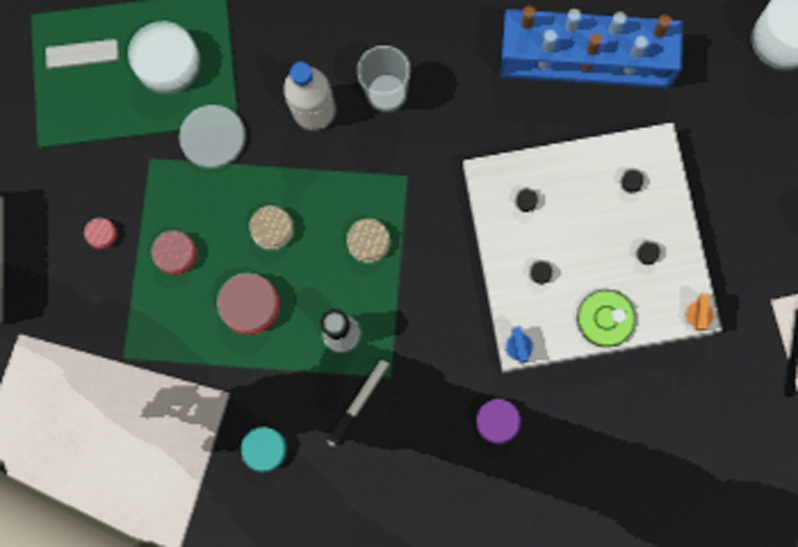

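View pics/sc0c.png

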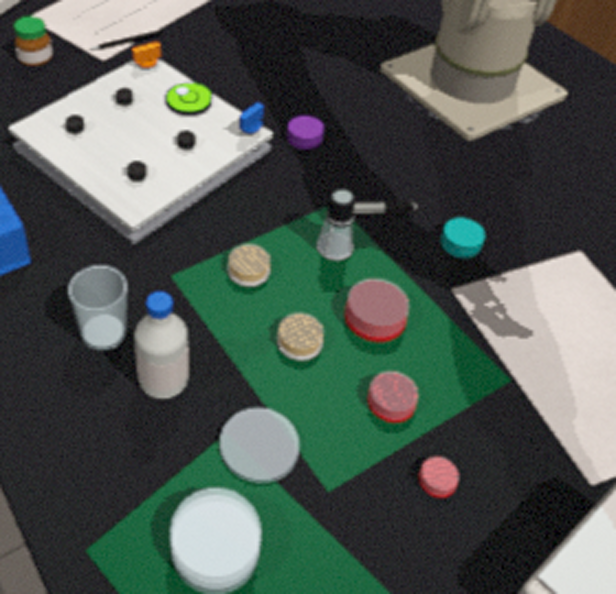

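Shown: the green mat near top px (206,200) has the middle red dish, and ambers at (249,190) and (291,195). Other reds are small, off the mat (174,192), and large (239,223). The purple and turquoise dishes are off the mat. The bubble sits toward the orange screw. Only two ambers are present.

```bash
cat >> h.py <<'E'
def cen(m):
    n,l,s,c=cv2.connectedComponentsWithStats(m.astype(np.uint8)); return [(s[i],c[i]) for i in range(1,n)]
def near(pic,m,p,rad=14):
    """centroid of mask component nearest the projection of p"""
    q=proj(pic,p); L=[(np.hypot(*(c-q)),s[4],c) for s,c in cen(m) if s[4]>8]
    L=[x for x in L if x[0]<rad]
    return max(L,key=lambda x:x[1]) if L else None
def hsv(pic): return cv2.cvtColor(np.ascontiguousarray(pic["frame"]),cv2.COLOR_RGB2HSV).astype(int)
def vialm(pic):
    h=hsv(pic); g=(h[...,0]>38)&(h[...,0]<55)&(h[...,1]>110)&(h[...,2]>110)
    L=max(cen(g),key=lambda x:x[0][4]); n,l=cv2.connectedComponents(g.astype(np.uint8))
    cs,_=cv2.findContours(g.astype(np.uint8),cv2.RETR_EXTERNAL,cv2.CHAIN_APPROX_NONE)
    c=cv2.convexHull(max(cs,key=cv2.contourArea)); f=np.zeros(g.shape,np.uint8); cv2.fillPoly(f,[c],1)
    M=cv2.moments(c); ctr=np.array([M["m10"],M["m01"]])/M["m00"]
    w=(h[...,1]<120)&(h[...,2]>170)&(cv2.erode(f,np.ones((3,3)))>0)
    # weight by whiteness
    W=np.where(cv2.erode(f,np.ones((3,3)))>0,np.clip(150-h[...,1],0,None)*(h[...,2]>150),0).astype(float)
    yy,xx=np.mgrid[:W.shape[0],:W.shape[1]]
    b=np.array([(W*xx).sum(),(W*yy).sum()])/max(W.sum(),1e-9)
    return ctr,b,w.sum(),f.sum()
E
cat > m1.py <<'E'
from h import *
P=[manip.camera("top"),manip.camera("scene")]
def tri(z,p,mf):
    out=[]
    for pic in P:
        r=near(pic,mf(pic),p); out.append(None if r is None else (np.round(ray(pic,r[2],z)[:2],4),r[1]))
    return out
H=[hsv(p) for p in P]
S={id(p):h for p,h in zip(P,H)}
h_=lambda p:S[id(p)]
blk=lambda p:(h_(p)[...,2]<70)
blu=lambda p:(abs(h_(p)[...,0]-110)<10)&(h_(p)[...,1]>150)&(h_(p)[...,2]>60)
ora=lambda p:(abs(h_(p)[...,0]-14)<7)&(h_(p)[...,1]>170)&(h_(p)[...,2]>120)
for q in [(.634,-.05,.05),(.54,-.072,.05),(.664,-.19,.05),(.573,-.212,.05)]: print("post",tri(.05,q,blk))
print("blue",tri(.069,(.44,-.043,.069),blu)); print("orange",tri(.069,(.48,-.28,.069),ora))
for p in P:
    c,b,n,f=vialm(p); print("vial",np.round(ray(p,c,.051)[:2],4),"bub",np.round(ray(p,b,.051)[:2],4),n,f)
for l in ("dish_ref","dish_1","magnifier"):
    for p in P:
        for r in manip.outline_of(p,l):
            m=r["mask"];ys,xs=np.nonzero(m); print(l,p["shot"],round(r["confidence"],2),m.sum(),np.round([xs.mean(),ys.mean()],1),np.round(ray(p,[xs.mean(),ys.mean()],.012)[:2],4), r["extent"])
c=P[0]
for uv in [(463,160),(675,123),(721,330),(503,371)]: print("corner",np.round(ray(c,(130+uv[0]/2.28,90+uv[1]/2.28),.042)[:2],4))
print("barrel top", [np.round(ray(c,(130+u/2.28,90+v/2.28),.1)[:2],3) for u,v in [(335,322)]], np.round(ray(P[1],(220+342/2.2,120+198/2.2),.1)[:2],3))
E
python3 m1.py
```

```text
post [(array([ 0.6322, -0.0446]), np.int32(63)), (array([ 0.6371, -0.0432]), np.int32(52))]
post [(array([ 0.5359, -0.0697]), np.int32(65)), (array([ 0.5402, -0.0681]), np.int32(43))]
post [(array([ 0.6693, -0.1845]), np.int32(67)), (array([ 0.6707, -0.187 ]), np.int32(45))]
post [(array([ 0.5717, -0.2093]), np.int32(67)), (array([ 0.5738, -0.2123]), np.int32(38))]
blue [(array([ 0.4339, -0.0455]), np.int32(105)), (array([ 0.4355, -0.044 ]), np.int32(112))]
orange [(array([ 0.4914, -0.2684]), np.int32(38)), (array([ 0.4969, -0.2762]), np.int32(114))]
vial [ 0.4809 -0.1576] bub [ 0.4832 -0.1659] 41 475
vial [ 0.4834 -0.1568] bub [ 0.485 -0.178] 21 219
dish_ref 3 0.56 547 [237.7 222. ] [0.4749 0.3215] [222.7, 212.4, 250.1, 236.2]
dish_ref 3 0.5 292 [205.8 200.1] [0.5362 0.4277] [195.5, 189.7, 215.8, 213.2]
dish_ref 4 0.83 252 [418.4 336.8] [0.5616 0.5327] [406.3, 329.9, 425.8, 351.1]
dish_ref 4 0.79 677 [390.3 260.1] [0.472  0.3137] [376.2, 243.4, 406.2, 274.5]
dish_ref 4 0.71 113 [285.9 144.8] [ 0.4652 -0.3472] [278.9, 138.7, 293.7, 153.1]
dish_ref 4 0.58 5925 [283.3 184.7] [ 0.585  -
[... 499 characters left out ...]
]
dish_1 4 0.68 367 [372.5 223.4] [0.4284 0.1707] [367.2, 207.6, 380.4, 237.0]
dish_1 4 0.6 303 [429.4 228.1] [0.2866 0.2773] [418.8, 222.7, 442.5, 238.6]
dish_1 4 0.5 221 [357.4 180.3] [ 0.3471 -0.026 ] [348.0, 171.6, 367.9, 188.4]
magnifier 3 0.6 244 [278.  234.4] [0.4455 0.1943] [268.4, 222.1, 290.0, 247.7]
magnifier 3 0.34 139 [436.4 227.2] [ 0.5025 -0.2866] [429.7, 216.9, 443.1, 232.7]
magnifier 4 0.96 391 [373.  222.1] [0.4236 0.167 ] [369.2, 207.1, 382.1, 237.4]
magnifier 4 0.38 324 [355.3 272.2] [0.5835 0.2971] [344.0, 262.2, 364.7, 282.5]
corner [0.6836 0.0429]
corner [ 0.7566 -0.2418]
corner [ 0.4766 -0.31  ]
corner [ 0.4026 -0.0286]
barrel top [array([0.443, 0.189])] [0.447 0.194]
```

```bash
python3 - <<'E'
from h import *
a=cv2.imread("pics/top0.png");b=cv2.imread("pics/sc0.png")
def C(im,x,y,w,h): return cv2.resize(im[y:y+h,x:x+w],(400,300),interpolation=cv2.INTER_CUBIC)
cv2.imwrite("pics/knobs.png",np.vstack([np.hstack([C(a,338,220,40,30),C(a,418,212,40,30)]),np.hstack([C(b,315,155,40,30),C(a,376,214,40,30)])]))
E
```

```text
(no output)
```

View pics/knobs.png

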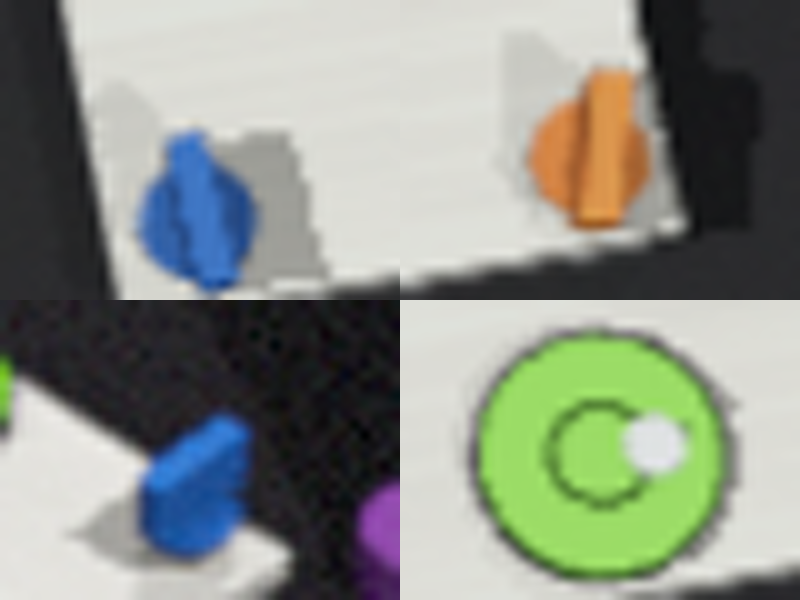

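Blue bar lies at about 16° world and orange at about -2°. The bubble is off by about (0,-17) mm in the stage frame, so blue needs ~3.4 rad cw and orange ~3.5 rad ccw.

Emit:
jog_arm:
  translation:
    - [180,-616,-60]
    - [180,-616,-60]
    - [180,-616,-60]
    - [180,-616,-60]
    - [180,-616,-60]
    - [180,-616,-60]
    - [180,-616,-60]
    - [180,-616,-60]
    - [180,-616,-60]
    - [180,-616,-60]
    - [180,-616,-60]
    - [180,-616,-60]
  turn: [40,40,40,40,40,40,40,40,40,40,40,40]
  grip: 60

```text
clock: 2.3
position: [0.3933, 0.0935, 0.1852]
ee_rot: [-0.139, 0.99, 0.0, 0.0]
ft_force: [1.6, -0.0, 0.2]
grip_width: 0.707
```

```bash
cat > st.py <<'E'
from h import *
from scipy.spatial.transform import Rotation as R
o=manip.get_obs(); y=R.from_quat(o["ee_rot"]).as_matrix()[:,1]
print("t",round(o["clock"],2),"pos",np.round(o["position"]*1000,1),"jaw",round(np.degrees(np.arctan2(y[1],y[0])),1),"q",np.round(o["joint_pos"],2),"F",np.round(o["ft_force"],1),"T",np.round(o["torque"],2),"w",round(o["grip_width"]*85.4,1))
E
python3 st.py
```

```text
t 2.3 pos [393.3  93.5 185.2] jaw 106.0 q [-0.65 -0.15  0.28  2.08  0.04  1.21  1.46] F [ 1.6 -0.   0.2] T [-0.01 -0.1  -0.07] w 60.3
```

Emit:
jog_arm:
  translation:
    - [41,-138,-60]
    - [41,-138,-60]
    - [41,-138,-60]
    - [41,-138,-60]
    - [41,-138,-85]
    - [41,-138,-85]
    - [41,-138,-85]
  turn: [0,0,0,0,0,0,0]

```text
clock: 2.88
position: [0.4335, -0.0444, 0.0998]
ee_rot: [-0.139, 0.99, 0.0, -0.001]
ft_force: [0.6, 0.4, 0.3]
grip_width: 0.703
```

```bash
python3 st.py
```

```text
t 2.88 pos [433.5 -44.4  99.8] jaw 106.0 q [-0.5   0.03  0.51  2.12 -0.02  1.    1.87] F [0.6 0.4 0.3] T [ 0.06 -0.    0.  ] w 60.0
```

Emit:
jog_arm:
  translation:
    - [1,-1,-20]
    - [1,-1,-38]
    - [1,-1,-38]
    - [1,-1,-38]
  turn: [0,0,0,0]

```text
clock: 3.22
position: [0.4346, -0.0446, 0.0627]
ee_rot: [-0.14, 0.99, 0.0, -0.001]
ft_force: [0.0, 0.3, -0.3]
grip_width: 0.706
```

Emit:
jog_arm:
  translation:
    - [0,0,0]
    - [0,0,0]
    - [0,0,0]
    - [0,0,0]
    - [0,0,0]
    - [0,0,0]
    - [0,0,0]
    - [0,0,0]
  turn: [0,0,0,0,0,0,0,0]
  grip: 0
  grip_force: 30

```text
clock: 3.88
position: [0.4357, -0.0461, 0.0637]
ee_rot: [-0.139, 0.99, -0.0, 0.0]
ft_force: [0.6, -7.6, 6.3]
grip_width: 0.131
```

Emit:
jog_arm:
  translation:
    - [0,0,0]
    - [0,0,0]
    - [0,0,0]
    - [0,0,0]
    - [0,0,0]
    - [0,0,0]
    - [0,0,0]
    - [0,0,0]
    - [0,0,0]
    - [0,0,0]
    - [0,0,0]
    - [0,0,0]
  turn: [-6,-12,-18,-24,-30,-36,-42,-48,-54,-60,-65,-65]

```text
clock: 4.88
position: [0.4361, -0.0449, 0.0639]
ee_rot: [0.417, 0.909, 0.0, 0.0]
ft_force: [2.9, 5.3, -6.8]
grip_width: 0.131
```

Emit:
jog_arm:
  translation:
    - [0,0,0]
    - [0,0,0]
    - [0,0,0]
    - [0,0,0]
    - [0,0,0]
    - [0,0,0]
    - [0,0,0]
    - [0,0,0]
    - [0,0,0]
    - [0,0,0]
    - [0,0,0]
    - [0,0,0]
  turn: [-6,-12,-18,-24,-30,-36,-42,-48,-54,-60,-65,-65]

```text
clock: 5.88
position: [0.4375, -0.0446, 0.064]
ee_rot: [0.841, 0.54, 0.002, 0.001]
ft_force: [10.8, 0.4, -16.6]
grip_width: 0.132
```

Emit:
jog_arm:
  translation:
    - [0,0,0]
    - [0,0,0]
    - [0,0,0]
    - [0,0,0]
    - [0,0,0]
    - [0,0,0]
    - [0,0,0]
    - [0,0,0]
    - [0,0,0]
    - [0,0,0]
    - [0,0,0]
    - [0,0,0]
  turn: [-6,-12,-18,-24,-30,-36,-42,-48,-54,-60,-65,-65]

```text
clock: 6.88
position: [0.4384, -0.0458, 0.064]
ee_rot: [1.0, 0.0, 0.002, 0.003]
ft_force: [9.1, -6.4, -13.4]
grip_width: 0.132
```

```bash
python3 st.py; cat > bub.py <<'E'
from h import *
# bubble in the stage frame, yaw 14 deg: bright blob inside the vial face
c,s=np.cos(np.radians(14)),np.sin(np.radians(14))
for n in ("top","scene"):
    p=manip.camera(n);h=hsv(p)
    g=((h[...,0]>35)&(h[...,0]<58)&(h[...,1]>110)&(h[...,2]>90)).astype(np.uint8)
    q=proj(p,(.482,-.157,.051)); ok=np.zeros(g.shape,np.uint8); cv2.circle(ok,(int(q[0]),int(q[1])),18,1,-1); g*=ok
    cs=np.vstack(cv2.findContours(g,cv2.RETR_EXTERNAL,cv2.CHAIN_APPROX_NONE)[0])
    hull=cv2.convexHull(cs);M=cv2.moments(hull);ctr=np.array([M["m10"],M["m01"]])/M["m00"]
    f=np.zeros(g.shape,np.uint8);cv2.fillPoly(f,[hull],1);f=cv2.erode(f,np.ones((3,3)))
    w=(f>0)&(h[...,1]<80)&(h[...,2]>150)
    L=cen(w); 
    if not L: print(n,"none");continue
    b=max(L,key=lambda x:x[0][4]); d=(ray(p,b[1],.051)-ray(p,ctr,.051))*1000
    print(n,"vial",np.round(ray(p,ctr,.051),4),"area",b[0][4],"stage off",np.round([c*d[0]+s*d[1],-s*d[0]+c*d[1]],1))
E
python3 bub.py
```

```text
t 6.88 pos [438.4 -45.8  64. ] jaw -90.0 q [-0.73  0.11  0.77  2.15 -0.09  0.91 -1.48] F [  9.1  -6.4 -13.4] T [-1.29 -1.71 -0.03] w 11.3
top vial [ 0.4816 -0.1635  0.051 ] area 29 stage off [-2.6 -4.6]
scene vial [ 0.4831 -0.1595  0.051 ] area 13 stage off [ -7. -13.]
```

Emit:
jog_arm:
  translation:
    - [0,0,0]
    - [0,0,0]
    - [0,0,0]
    - [0,0,0]
    - [0,0,0]
    - [0,0,40]
    - [0,0,70]
    - [0,0,70]
  turn: [0,0,0,0,0,0,0,0]
  grip: 60

```text
clock: 7.65
position: [0.4412, -0.046, 0.1387]
ee_rot: [1.0, 0.003, 0.005, 0.002]
ft_force: [2.0, -0.1, -0.6]
grip_width: 0.703
```

Emit:
jog_arm:
  translation:
    - [54,-231,0]
    - [54,-231,0]
    - [54,-231,0]
    - [54,-231,0]
    - [54,-231,0]
    - [54,-231,0]
    - [54,-231,0]
    - [54,-231,-30]
    - [54,-231,-30]
    - [54,-231,-30]
  turn: [-2,-2,-2,-2,-2,-2,-2,-2,-2,-2]

```text
clock: 8.48
position: [0.4942, -0.2762, 0.1078]
ee_rot: [1.0, -0.015, 0.004, 0.002]
ft_force: [0.4, 0.3, -0.2]
grip_width: 0.702
```

```bash
python3 st.py; python3 bub.py
```

```text
t 8.48 pos [ 494.2 -276.2  107.8] jaw -91.7 q [-0.3   0.41  0.9   1.81 -0.36  1.08 -0.87] F [ 0.4  0.3 -0.2] T [0.01 0.02 0.02] w 59.9
top vial [ 0.4809 -0.158   0.051 ] area 36 stage off [-3.6 -9.1]
scene vial [ 0.4826 -0.1585  0.051 ] area 16 stage off [ -9.1 -12.8]
```

Emit:
jog_arm:
  translation:
    - [0,-1,-25]
    - [0,-1,-45]
    - [0,-1,-45]
    - [0,-1,-45]
  turn: [0,0,0,0]

```text
clock: 8.92
position: [0.4957, -0.2772, 0.0654]
ee_rot: [1.0, -0.014, 0.005, 0.002]
ft_force: [0.0, 0.5, 0.5]
grip_width: 0.701
```

Emit:
jog_arm:
  translation:
    - [0,0,0]
    - [0,0,0]
    - [0,0,0]
    - [0,0,0]
    - [0,0,0]
    - [0,0,0]
    - [0,0,0]
    - [0,0,0]
  turn: [0,0,0,0,0,0,0,0]
  grip: 0

```text
clock: 9.58
position: [0.4963, -0.2784, 0.0665]
ee_rot: [1.0, -0.014, 0.006, 0.003]
ft_force: [1.2, -3.9, 7.8]
grip_width: 0.131
```

Emit:
jog_arm:
  translation:
    - [0,0,0]
    - [0,0,0]
    - [0,0,0]
    - [0,0,0]
    - [0,0,0]
    - [0,0,0]
    - [0,0,0]
    - [0,0,0]
    - [0,0,0]
    - [0,0,0]
    - [0,0,0]
    - [0,0,0]
  turn: [6,12,18,24,30,36,42,48,54,60,65,65]

```text
clock: 10.58
position: [0.4963, -0.2785, 0.0666]
ee_rot: [0.85, 0.527, 0.007, -0.001]
ft_force: [1.3, -1.2, -0.7]
grip_width: 0.13
```

Emit:
jog_arm:
  translation:
    - [0,0,0]
    - [0,0,0]
    - [0,0,0]
    - [0,0,0]
    - [0,0,0]
    - [0,0,0]
    - [0,0,0]
    - [0,0,0]
    - [0,0,0]
    - [0,0,0]
    - [0,0,0]
    - [0,0,0]
  turn: [6,12,18,24,30,36,42,48,54,60,65,65]

```text
clock: 11.58
position: [0.4964, -0.2785, 0.0666]
ee_rot: [0.433, 0.901, 0.005, -0.004]
ft_force: [1.7, -0.3, -0.7]
grip_width: 0.133
```

```bash
python3 st.py; python3 bub.py
```

```text
t 11.58 pos [ 496.4 -278.5   66.6] jaw 38.6 q [ 0.11  0.38  0.39  1.8  -0.18  1.    1.25] F [ 1.7 -0.3 -0.7] T [-0.32 -0.17  0.1 ] w 11.4
top vial [ 0.4809 -0.1581  0.051 ] area 35 stage off [-1.7 -4.1]
scene vial [ 0.483  -0.1578  0.051 ] area 16 stage off [-5.5 -8.2]
```

Emit:
jog_arm:
  translation:
    - [0,0,0]
    - [0,0,0]
    - [0,0,0]
    - [0,0,0]
    - [0,0,0]
    - [0,0,0]
    - [0,0,0]
    - [0,0,0]
    - [0,0,0]
    - [0,0,0]
    - [0,0,0]
    - [0,0,0]
  turn: [6,12,18,24,30,36,42,48,54,60,66,71]

```text
clock: 12.68
position: [0.4964, -0.2785, 0.0666]
ee_rot: [-0.168, 0.986, 0.002, -0.007]
ft_force: [1.3, -0.3, -0.6]
grip_width: 0.132
```

Emit:
jog_arm:
  translation:
    - [0,0,0]
    - [0,0,0]
    - [0,0,0]
    - [0,0,0]
    - [0,0,0]
    - [0,0,40]
    - [0,0,60]
    - [0,0,60]
  turn: [0,0,0,0,0,0,0,0]
  grip: 60

```text
clock: 13.35
position: [0.4987, -0.2797, 0.1313]
ee_rot: [-0.167, 0.986, -0.0, -0.004]
ft_force: [0.9, 0.1, 0.7]
grip_width: 0.704
```

```bash
python3 st.py; python3 bub.py; python3 - <<'E'
from h import *
for i in range(2):
    p=manip.camera(["top","scene"][i]); q=proj(p,(.482,-.157,.051)); x,y=int(q[0])-16,int(q[1])-12
    save(p,f"v{i}.png",(x,y,x+32,y+24),12)
a=[cv2.imread(f"pics/v{i}.png") for i in (0,1)]; cv2.imwrite("pics/vials.png",np.hstack(a))
E
```

```text
t 13.35 pos [ 498.7 -279.7  131.3] jaw 109.2 q [ 0.27  0.3   0.19  1.73 -0.06  1.12  2.38] F [0.9 0.1 0.7] T [-0.02 -0.06 -0.01] w 60.2
top vial [ 0.4808 -0.1582  0.051 ] area 36 stage off [ 0.7 -0.2]
scene vial [ 0.4831 -0.1573  0.051 ] area 18 stage off [-3.9 -5. ]
```

View pics/vials.png

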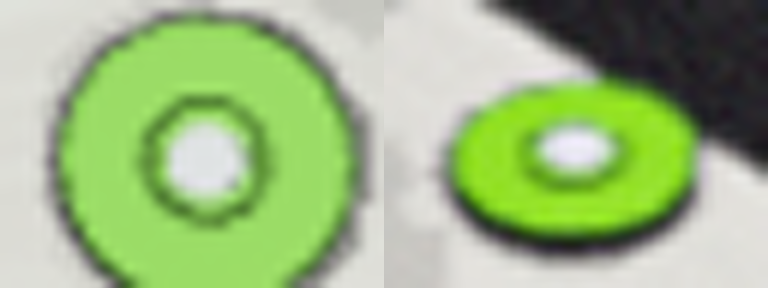

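The bubble at crop (204,160) is inside the ring, centred at (205,160), so the stage is level. Next are the dishes.

```bash
cat > loc.py <<'E'
import sys
from h import *
# label cx cy z rad
def loc(label,x,y,z,rad=.05):
    for n in ("top","scene"):
        p=manip.camera(n)
        for r in manip.outline_of(p,label):
            m=r["mask"].astype(np.uint8);h=cv2.convexHull(max(cv2.findContours(m,0,1)[0],key=cv2.contourArea))
            M=cv2.moments(h); c=np.array([M["m10"],M["m01"]])/max(M["m00"],1e-6); w=ray(p,c,z)
            if np.hypot(w[0]-x,w[1]-y)<rad: print(n,label,round(r["confidence"],2),M["m00"],np.round(w*1000,1))
        for r in manip.pinpoint(p,label):
            w=ray(p,r["at"],z-.012 if "dish" in label else z)
            if np.hypot(w[0]-x,w[1]-y)<rad: print("  pin",n,round(r["confidence"],2),np.round(w*1000,1))
if __name__=="__main__":
    a=sys.argv[1:]
    for i in range(0,len(a),4): loc(a[i],*map(float,a[i+1:i+4]))
E
python3 loc.py dish_1 .573 .166 .012 dish_1 .582 .299 .012 dish_ref .537 .428 .012
```

```text
top dish_1 0.55 242.0 [571.  166.9  12. ]
  pin top 0.56 [567.3 152.9   0. ]
scene dish_1 0.62 286.5 [574.2 165.6  12. ]
  pin scene 0.51 [576.7 170.7   0. ]
top dish_1 0.66 249.0 [581.4 301.   12. ]
  pin top 0.56 [584.5 303.4   0. ]
scene dish_1 0.91 312.5 [583.1 297.   12. ]
  pin scene 0.64 [582.1 295.9  -0. ]
top dish_ref 0.71 280.5 [536.6 427.6  12. ]
  pin top 0.55 [536.9 432.8   0. ]
scene dish_ref 0.68 376.5 [539.1 426.5  12. ]
```

Emit:
jog_arm:
  translation:
    - [76,443,30]
    - [76,443,30]
    - [76,443,30]
    - [76,443,30]
    - [76,443,30]
    - [76,443,30]
    - [76,443,30]
    - [76,443,30]
    - [76,443,30]
    - [76,443,30]
    - [76,443,30]
    - [76,443,10]
  turn: [-5,-5,-5,-5,-5,-5,-5,-5,-5,-5,-5,-5]
  grip: 85

```text
clock: 15.45
position: [0.5739, 0.1747, 0.1403]
ee_rot: [-0.129, 0.992, 0.005, -0.003]
ft_force: [0.3, 1.1, -0.2]
grip_width: 0.998
```

```bash
python3 st.py
```

```text
t 15.45 pos [573.9 174.7 140.3] jaw 104.9 q [-0.3   0.35 -0.07  1.64  0.02  1.16  1.45] F [ 0.3  1.1 -0.2] T [0.05 0.04 0.02] w 85.2
```

Emit:
jog_arm:
  translation:
    - [-1,-8,0]
    - [-1,-8,-40]
    - [-1,-8,-80]
    - [-1,-8,-110]
    - [-1,-8,-130]
    - [-1,-8,-138]
    - [-1,-8,-138]
    - [-1,-8,-138]
  turn: [-1,-1,-1,-1,-1,-1,-1,-1]

```text
clock: 16.12
position: [0.5737, 0.1663, 0.0037]
ee_rot: [-0.12, 0.993, 0.005, -0.003]
ft_force: [-0.2, -1.1, 0.6]
grip_width: 0.995
```

Emit:
jog_arm:
  translation:
    - [0,0,0]
    - [0,0,0]
    - [0,0,0]
    - [0,0,0]
    - [0,0,0]
    - [0,0,0]
  turn: [0,0,0,0,0,0]
  grip: 40
  grip_force: 25

```text
clock: 16.62
position: [0.5749, 0.1664, 0.0057]
ee_rot: [-0.12, 0.993, 0.005, -0.001]
ft_force: [-1.4, -0.8, 7.6]
grip_width: 0.642
```

```bash
python3 st.py
```

```text
t 16.62 pos [574.9 166.4   5.7] jaw 103.8 q [-0.3   0.5  -0.07  1.74  0.03  0.9   1.44] F [-1.4 -0.8  7.6] T [-0.19  0.34 -0.03] w 54.8
```

Emit:
jog_arm:
  translation:
    - [0,0,20]
    - [0,0,50]
    - [0,0,90]
    - [10,-35,120]
    - [20,-70,120]
    - [30,-105,120]
    - [39,-140,120]
    - [49,-175,120]
    - [58,-210,120]
    - [68,-245,120]
    - [78,-280,120]
    - [88,-315,120]
  turn: [0,0,0,0,0,0,0,0,0,0,0,0]

```text
clock: 17.62
position: [0.6634, -0.1503, 0.1267]
ee_rot: [-0.12, 0.993, 0.005, -0.0]
ft_force: [1.1, 0.7, -0.5]
grip_width: 0.643
```

```bash
python3 st.py
```

```text
t 17.62 pos [ 663.4 -150.3  126.7] jaw 103.8 q [ 0.11  0.52  0.07  1.42 -0.05  1.2   2.  ] F [ 1.1  0.7 -0.5] T [ 0.02 -0.05  0.02] w 54.9
```

Emit:
jog_arm:
  translation:
    - [8,-36,0]
    - [8,-36,-20]
    - [8,-36,-40]
    - [8,-36,-50]
    - [8,-36,-55]
    - [8,-36,-57]
    - [8,-36,-57]
  turn: [0,0,0,0,0,0,0]

```text
clock: 18.2
position: [0.6717, -0.1857, 0.0703]
ee_rot: [-0.121, 0.993, 0.005, -0.0]
ft_force: [0.6, 0.5, -0.2]
grip_width: 0.645
```

```bash
python3 st.py; python3 loc.py dish_1 .67 -.186 .077
```

```text
t 18.2 pos [ 671.7 -185.7   70.3] jaw 103.9 q [ 0.16  0.61  0.08  1.42 -0.06  1.12  2.06] F [ 0.6  0.5 -0.2] T [-0.    0.03 -0.03] w 55.1
scene dish_1 0.68 81.0 [ 682.6 -191.6   77. ]
  pin scene 0.66 [ 662.6 -176.7   65. ]
```

Emit:
jog_arm:
  translation:
    - [-1,0,-2]
    - [-1,0,-4]
    - [-1,0,-5]
    - [-1,0,-6]
    - [-1,0,-7]
  turn: [0,0,0,0,0]

```text
clock: 18.92
position: [0.6707, -0.1863, 0.0636]
ee_rot: [-0.12, 0.993, 0.005, 0.0]
ft_force: [-4.6, 1.2, 10.0]
grip_width: 0.642
```

Emit:
jog_arm:
  translation:
    - [0,0,1]
    - [0,0,1]
    - [0,0,1]
    - [0,0,1]
    - [0,0,20]
    - [0,0,60]
    - [0,0,80]
    - [0,0,80]
  turn: [0,0,0,0,0,0,0,0]
  grip: 78

```text
clock: 19.58
position: [0.6734, -0.1871, 0.1498]
ee_rot: [-0.12, 0.993, 0.003, 0.004]
ft_force: [-0.0, -0.2, -0.3]
grip_width: 0.914
```

Emit:
jog_arm:
  translation:
    - [-87,486,0]
    - [-87,486,0]
    - [-87,486,0]
    - [-87,486,0]
    - [-87,486,0]
    - [-87,486,0]
    - [-87,486,0]
    - [-87,486,0]
    - [-87,486,0]
    - [-87,486,0]
    - [-87,486,0]
    - [-87,486,0]
  turn: [0,0,0,0,0,0,0,0,0,0,0,0]
  grip: 85

```text
clock: 20.58
position: [0.5849, 0.3025, 0.1498]
ee_rot: [-0.121, 0.993, 0.004, 0.004]
ft_force: [-0.0, -0.0, -0.1]
grip_width: 0.998
```

```bash
python3 st.py; python3 loc.py dish_1 .67 -.186 .07  dish_1 .582 .299 .012; python3 bub.py;  python3 - <<'E'
from h import *
p=manip.camera("top"); save(p,"t2.png",(150,120,470,290),2.4)
E
```

```text
t 20.58 pos [584.9 302.5 149.8] jaw 103.9 q [-0.47  0.45 -0.1   1.47  0.04  1.21  1.24] F [-0.  -0.  -0.1] T [-0.    0.01 -0.06] w 85.2
top dish_1 0.81 290.0 [ 667.3 -185.9   70. ]
  pin top 0.83 [ 661.1 -193.3   58. ]
scene dish_1 0.68 207.0 [ 671.  -187.4   70. ]
  pin scene 0.6 [ 668.4 -180.1   58. ]
scene dish_1 0.58 321.5 [583.7 298.4  12. ]
top vial [ 0.4809 -0.1574  0.051 ] area 32 stage off [ 0.9 -0.8]
scene vial [ 0.4829 -0.158   0.051 ] area 14 stage off [-2.1 -3. ]
```

View pics/t2.png

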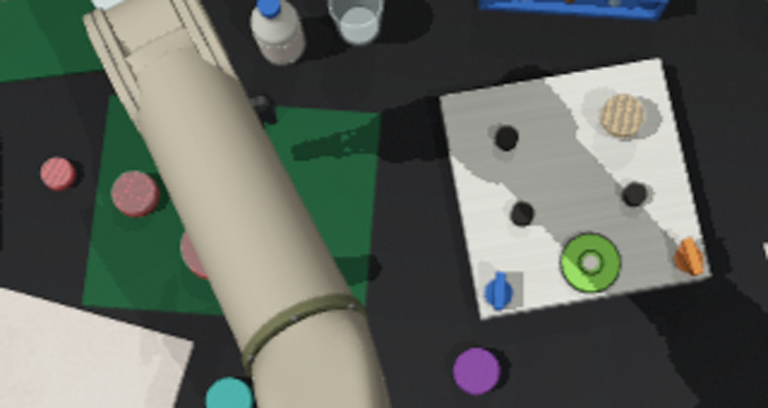

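The amber dish is up on the far-right rest, at (623,115) in the crop, and level is kept.

Emit:
jog_arm:
  translation:
    - [-1,-4,-40]
    - [-1,-4,-80]
    - [-1,-4,-115]
    - [-1,-4,-135]
    - [-1,-4,-143]
    - [-1,-4,-143]
    - [-1,-4,-143]
  turn: [0,0,0,0,0,0,0]

```text
clock: 21.92
position: [0.5861, 0.2951, 0.008]
ee_rot: [-0.12, 0.993, 0.004, 0.005]
ft_force: [0.4, 0.1, 0.8]
grip_width: 1.001
```

Emit:
jog_arm:
  translation:
    - [0,0,0]
    - [0,0,0]
    - [0,0,0]
    - [0,0,0]
    - [0,0,0]
    - [0,0,0]
  turn: [0,0,0,0,0,0]
  grip: 40

```text
clock: 22.42
position: [0.5873, 0.2958, 0.0102]
ee_rot: [-0.12, 0.993, 0.004, 0.006]
ft_force: [-0.8, 0.4, 6.6]
grip_width: 0.641
```

```bash
python3 st.py
```

```text
t 22.42 pos [587.3 295.8  10.2] jaw 103.8 q [-0.47  0.59 -0.09  1.59  0.06  0.96  1.24] F [-0.8  0.4  6.6] T [0.07 0.27 0.02] w 54.7
```

Emit:
jog_arm:
  translation:
    - [0,0,20]
    - [0,0,50]
    - [0,0,90]
    - [5,-35,115]
    - [10,-70,115]
    - [15,-105,115]
    - [20,-140,115]
    - [25,-175,115]
    - [30,-210,115]
    - [35,-245,115]
    - [40,-280,115]
    - [45,-310,115]
  turn: [0,0,0,0,0,0,0,0,0,0,0,0]

```text
clock: 23.42
position: [0.6326, -0.0171, 0.1263]
ee_rot: [-0.119, 0.993, 0.004, 0.007]
ft_force: [1.7, -0.9, -1.2]
grip_width: 0.643
```

Emit:
jog_arm:
  translation:
    - [5,-29,0]
    - [5,-29,-20]
    - [5,-29,-35]
    - [5,-29,-45]
    - [5,-29,-48]
    - [5,-29,-48]
    - [5,-29,-48]
  turn: [0,0,0,0,0,0,0]

```text
clock: 24.0
position: [0.638, -0.0456, 0.0792]
ee_rot: [-0.12, 0.993, 0.004, 0.007]
ft_force: [-0.4, 0.2, 0.0]
grip_width: 0.638
```

```bash
python3 st.py
```

```text
t 24.0 pos [638.  -45.6  79.2] jaw 103.7 q [-0.02  0.47  0.03  1.6  -0.03  1.05  1.83] F [-0.4  0.2  0. ] T [-0.01  0.02 -0.01] w 54.5
```

Expected contact is at z≈68.

Emit:
jog_arm:
  translation:
    - [0,1,-3]
    - [0,1,-6]
    - [0,1,-8]
    - [0,1,-10]
    - [0,1,-11]
    - [0,1,-12]
  turn: [0,0,0,0,0,0]

```text
clock: 24.5
position: [0.6381, -0.0446, 0.0681]
ee_rot: [-0.12, 0.993, 0.004, 0.007]
ft_force: [-7.5, -0.4, 15.4]
grip_width: 0.639
```

Emit:
jog_arm:
  translation:
    - [0,0,1]
    - [0,0,1]
    - [0,0,1]
    - [0,0,1]
    - [0,0,20]
    - [0,0,60]
    - [0,0,80]
    - [0,0,80]
  turn: [0,0,0,0,0,0,0,0]
  grip: 78

```text
clock: 25.17
position: [0.6408, -0.0448, 0.1537]
ee_rot: [-0.12, 0.993, 0.004, 0.011]
ft_force: [0.9, -0.8, -0.3]
grip_width: 0.918
```

Emit:
jog_arm:
  translation:
    - [-101,472,0]
    - [-101,472,0]
    - [-101,472,0]
    - [-101,472,0]
    - [-101,472,0]
    - [-101,472,0]
    - [-101,472,0]
    - [-101,472,0]
    - [-101,472,0]
    - [-101,472,0]
    - [-101,472,0]
    - [-101,472,0]
  turn: [46,46,46,46,46,46,46,46,46,46,46,46]
  grip: 85

```text
clock: 26.17
position: [0.5367, 0.4326, 0.1532]
ee_rot: [-0.5, 0.866, 0.009, 0.009]
ft_force: [0.2, 1.0, 0.9]
grip_width: 0.999
```

```bash
python3 st.py; python3 loc.py dish_1 .635 -.044 .07 dish_1 .67 -.186 .07; python3 loc.py dish_ref .537 .428 .012; python3 bub.py
python3 - <<'E'
from h import *
p=manip.camera("scene"); save(p,"s3.png",(210,130,470,370),2.5)
E
```

```text
t 26.17 pos [536.7 432.6 153.2] jaw 150.0 q [-0.55  0.52 -0.27  1.38  0.13  1.24  1.79] F [0.2 1.  0.9] T [-0.02 -0.01  0.01] w 85.3
  pin top 0.58 [648.1 -82.4  58. ]
scene dish_1 0.59 199.0 [666.8 -69.3  70. ]
  pin scene 0.52 [623.2 -54.2  58. ]
top dish_1 0.75 276.5 [ 667.6 -186.1   70. ]
  pin top 0.63 [ 663.7 -190.5   58. ]
scene dish_1 0.74 181.0 [ 670.9 -186.9   70. ]
  pin scene 0.5 [ 662.2 -190.8   58. ]
scene dish_ref 0.56 321.0 [537.9 425.8  12. ]
top vial [ 0.4818 -0.1576  0.051 ] area 32 stage off [ 0.1 -0.4]
scene vial [ 0.4833 -0.1584  0.051 ] area 14 stage off [-2.5 -2.5]
```

View pics/s3.png

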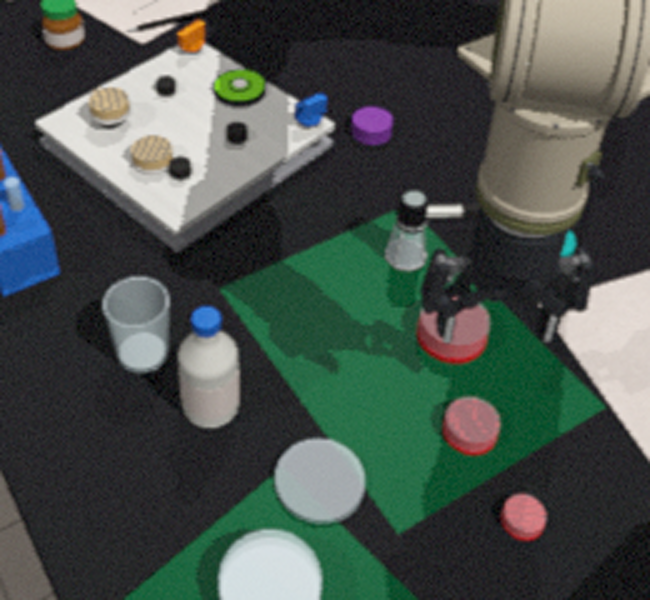

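The second amber dish has been knocked aside: it is now on the plate at crop (152,152), beside its rest at (180,168). I'll carry on with the red dish, since the arm is over it, and then fetch the amber. In this crop the middle red is at (471,425), the large one at (453,328) and the small one, off the mat, at (524,517). The middle one fits.

Emit:
jog_arm:
  translation:
    - [1,-6,-40]
    - [1,-6,-80]
    - [1,-6,-115]
    - [1,-6,-135]
    - [1,-6,-147]
    - [1,-6,-147]
    - [1,-6,-147]
  turn: [0,0,0,0,0,0,0]

```text
clock: 27.8
position: [0.541, 0.4217, 0.0074]
ee_rot: [-0.498, 0.867, 0.008, 0.009]
ft_force: [0.2, 0.8, 0.3]
grip_width: 0.994
```

Emit:
jog_arm:
  translation:
    - [0,0,0]
    - [0,0,0]
    - [0,0,0]
    - [0,0,0]
    - [0,0,0]
    - [0,0,0]
  turn: [0,0,0,0,0,0]
  grip: 40

```text
clock: 28.3
position: [0.542, 0.4226, 0.0096]
ee_rot: [-0.498, 0.867, 0.008, 0.011]
ft_force: [-1.2, -1.1, 5.6]
grip_width: 0.644
```

```bash
python3 st.py; python3 - <<'E'
from h import *
p=manip.camera("top"); save(p,"t4a.png",(350,140,450,215),4);
q=manip.camera("scene"); save(q,"t4b.png",(215,140,315,215),4)
cv2.imwrite("pics/t4.png",np.hstack([cv2.imread("pics/t4a.png"),cv2.imread("pics/t4b.png")]))
E
```

```text
t 28.3 pos [542.  422.6   9.6] jaw 149.7 q [-0.54  0.65 -0.25  1.5   0.17  0.99  1.78] F [-1.2 -1.1  5.6] T [-0.    0.34  0.03] w 55.0
```

View pics/t4.png

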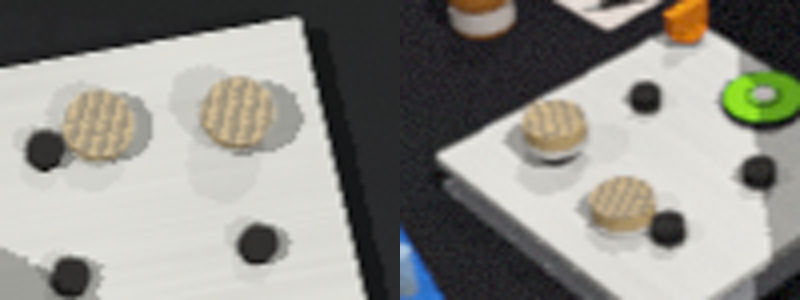

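The knocked dish lies flat on the plate at (98,125) in the left crop, next to rest 1 at (45,150). Carrying the red dish to the near rest 2.

Emit:
jog_arm:
  translation:
    - [0,0,20]
    - [0,0,50]
    - [0,0,90]
    - [0,-35,125]
    - [0,-70,125]
    - [0,-105,125]
    - [0,-140,125]
    - [0,-175,125]
    - [0,-210,125]
    - [0,-245,125]
    - [-3,-280,125]
    - [-4,-315,125]
  turn: [0,0,0,-5,-10,-15,-20,-25,-30,-35,-40,-46]

```text
clock: 29.4
position: [0.5378, 0.1061, 0.1358]
ee_rot: [-0.118, 0.993, 0.003, 0.014]
ft_force: [0.3, 1.0, 0.5]
grip_width: 0.643
```

```bash
python3 st.py
```

```text
t 29.4 pos [537.8 106.1 135.8] jaw 103.5 q [-0.23  0.22 -0.05  1.81  0.01  1.08  1.52] F [0.3 1.  0.5] T [-0.02  0.01 -0.01] w 54.9
```

Emit:
jog_arm:
  translation:
    - [0,-35,0]
    - [-1,-70,0]
    - [-2,-105,0]
    - [-2,-140,0]
    - [-2,-175,0]
    - [-2,-175,-20]
    - [-2,-175,-40]
    - [-2,-175,-53]
    - [-2,-175,-56]
    - [-2,-175,-56]
    - [-2,-175,-56]
  turn: [0,0,0,0,0,0,0,0,0,0,0]

```text
clock: 30.32
position: [0.5365, -0.0687, 0.0809]
ee_rot: [-0.118, 0.993, 0.003, 0.015]
ft_force: [0.9, 0.3, 0.1]
grip_width: 0.638
```

```bash
python3 st.py
```

```text
t 30.32 pos [536.5 -68.7  80.9] jaw 103.5 q [-0.01  0.27  0.07  1.88 -0.04  0.97  1.88] F [0.9 0.3 0.1] T [ 0.01  0.01 -0.06] w 54.5
```

Emit:
jog_arm:
  translation:
    - [0,0,-3]
    - [0,0,-6]
    - [0,0,-9]
    - [0,0,-11]
    - [0,0,-13]
    - [0,0,-13]
  turn: [0,0,0,0,0,0]

```text
clock: 30.82
position: [0.5365, -0.0688, 0.0678]
ee_rot: [-0.118, 0.993, 0.003, 0.015]
ft_force: [0.3, -0.3, -1.4]
grip_width: 0.64
```

Emit:
jog_arm:
  translation:
    - [0,0,0]
    - [0,0,0]
    - [0,0,0]
    - [0,0,1]
    - [0,0,20]
    - [0,0,60]
    - [0,0,80]
    - [0,0,80]
  turn: [0,0,0,0,0,0,0,0]
  grip: 78

```text
clock: 31.48
position: [0.5392, -0.069, 0.153]
ee_rot: [-0.118, 0.993, 0.003, 0.019]
ft_force: [1.1, -0.4, -0.8]
grip_width: 0.911
```

```bash
python3 st.py; python3 - <<'E'
from h import *
p=manip.camera("top");q=manip.camera("scene")
print(np.round([ray(p,(374.5,171.25),.066),ray(q,(215+623/4-100,140+202/4),.066)],4))
save(p,"t5a.png",(340,140,440,215),4); save(q,"t5b.png",(225,140,325,215),4)
cv2.imwrite("pics/t5.png",np.hstack([cv2.imread("pics/t5a.png"),cv2.imread("pics/t5b.png")]))
E
```

```text
t 31.48 pos [539.2 -69.  153. ] jaw 103.5 q [-0.02  0.19  0.07  1.81 -0.03  1.11  1.88] F [ 1.1 -0.4 -0.8] T [-0.02  0.01 -0.01] w 77.8
[[ 0.6507 -0.0845  0.066 ]
 [ 0.6593 -0.0744  0.066 ]]
```

View pics/t5.png

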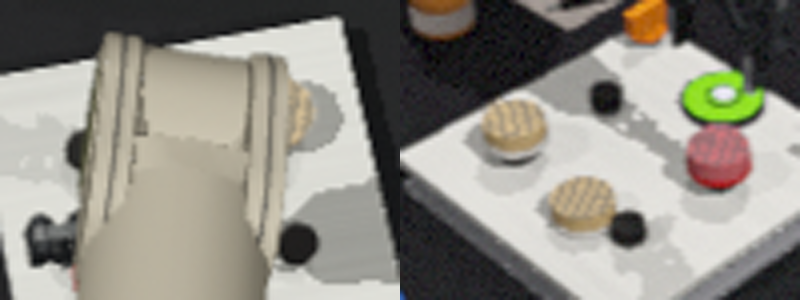

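Emit:
jog_arm:
  translation:
    - [-60,200,0]
    - [-60,200,0]
    - [-60,200,0]
    - [-60,200,0]
    - [-60,200,0]
    - [-60,200,0]
    - [-60,200,0]
    - [-60,200,0]
  turn: [0,0,0,0,0,0,0,0]
  grip: 85

```text
clock: 32.25
position: [0.4765, 0.1307, 0.1476]
ee_rot: [-0.118, 0.993, 0.003, 0.015]
ft_force: [0.3, -1.2, -0.1]
grip_width: 0.998
```

```bash
cat > amb.py <<'E'
from h import *
# lids of amber dishes on the stage: hue mask blobs, triangulated
P=[manip.camera("top"),manip.camera("scene")]
def blobs(p,x,y,z):
    h=hsv(p); f=cv2.GaussianBlur(np.ascontiguousarray(p["frame"]),(3,3),0).astype(int)
    m=((f[...,0]-f[...,2])>25)&(abs(h[...,0]-16)<9)&(h[...,1]<170)
    r=near(p,m,(x,y,z),12); 
    if r is None: return None
    n,l=cv2.connectedComponents(m.astype(np.uint8)); k=l==l[tuple(np.argwhere(m)[np.argmin(np.hypot(*(np.argwhere(m)[:,::-1]-r[2]).T))])]
    return r
def tri(uv):
    A=[];b=[]
    for p,c in zip(P,uv):
        T=np.array(p["pose"]);d=T[:3,:3]@np.linalg.solve(np.array(p["mtx"]),[*c,1]);d/=np.linalg.norm(d);M=np.eye(3)-np.outer(d,d);A.append(M);b.append(M@T[:3,3])
    return np.linalg.solve(sum(A),sum(b))
for x,y,z in((.67,-.186,.082),(.655,-.08,.066),(.635,-.044,.082)):
    r=[blobs(p,x,y,z) for p in P]
    if all(q is not None for q in r):
        print([(int(q[1]),np.round(q[2],1)) for q in r],np.round(tri([q[2] for q in r])*1000,1),[np.round(ray(p,q[2],z)[:2]*1000,1) for p,q in zip(P,r)])
    else: print(x,y,"missing",[q is not None for q in r])
save(P[0],"t6.png",(330,130,450,250),5)
E
python3 amb.py; python3 st.py; python3 loc.py dish_ref .5376 -.0684 .07 magnifier .445 .19 .05; python3 bub.py
```

```text
[(258, array([408.8, 167.7])), (180, array([253.1, 171. ]))] [ 668.6 -187.4   71.3] [array([ 664.4, -185.1]), array([ 673.9, -175.7])]
[(252, array([374.2, 171. ])), (194, array([270.3, 190.6]))] [655.3 -85.2  54.9] [array([651.3, -83.7]), array([660.8, -74.4])]
0.635 -0.044 missing [False, True]
t 32.35 pos [477.  129.7 147.9] jaw 103.4 q [-0.26  0.1  -0.1   1.93  0.01  1.09  1.44] F [0.4 0.6 0.4] T [-0.07  0.    0.02] w 84.9
top dish_ref 0.74 277.0 [536.5 -69.1  70. ]
  pin top 0.84 [539.8 -76.   58. ]
scene dish_ref 0.54 220.0 [539.6 -70.6  70. ]
  pin scene 0.49 [538.4 -66.8  58. ]
  pin top 0.43 [441.6 188.   50. ]
scene magnifier 0.79 384.0 [449. 194.  50.]
  pin scene 0.96 [466.4 226.7  50. ]
top vial [ 0.4807 -0.1576  0.051 ] area 32 stage off [ 1.1 -0.6]
scene vial [ 0.4831 -0.1571  0.051 ] area 14 stage off [-2.6 -3.8]
```

Red is centred on rest 2. The knocked dish is flat on the plate at (655,-85). I'll grip it with the jaws at 27° to clear the rest.

Emit:
jog_arm:
  translation:
    - [179,-215,0]
    - [179,-215,0]
    - [179,-215,0]
    - [179,-215,0]
    - [179,-215,0]
    - [179,-215,0]
    - [179,-215,0]
    - [179,-215,0]
    - [179,-215,0]
    - [179,-215,-20]
    - [179,-215,-20]
    - [179,-215,-20]
  turn: [-76,-76,-76,-76,-76,-76,-76,-76,-76,-76,-76,-76]

```text
clock: 34.05
position: [0.6554, -0.0833, 0.1273]
ee_rot: [0.52, 0.854, -0.008, 0.013]
ft_force: [-0.3, -0.4, 0.5]
grip_width: 0.995
```

```bash
python3 st.py
```

```text
t 34.05 pos [655.4 -83.3 127.3] jaw 27.4 q [-0.14  0.47  0.24  1.51 -0.09  1.15  0.59] F [-0.3 -0.4  0.5] T [0.01 0.02 0.02] w 85.0
```

Emit:
jog_arm:
  translation:
    - [0,-2,-25]
    - [0,-2,-50]
    - [0,-2,-68]
    - [0,-2,-76]
    - [0,-2,-77]
    - [0,-2,-77]
  turn: [0,0,0,0,0,0]

```text
clock: 34.55
position: [0.6557, -0.0854, 0.0509]
ee_rot: [0.519, 0.854, -0.008, 0.014]
ft_force: [0.9, 0.4, -0.1]
grip_width: 0.997
```

Emit:
jog_arm:
  translation:
    - [0,0,0]
    - [0,0,0]
    - [0,0,0]
    - [0,0,0]
    - [0,0,0]
    - [0,0,0]
  turn: [0,0,0,0,0,0]
  grip: 40

```text
clock: 35.05
position: [0.6567, -0.0855, 0.0527]
ee_rot: [0.519, 0.855, -0.007, 0.015]
ft_force: [-1.6, 0.5, 6.1]
grip_width: 0.645
```

```bash
python3 st.py
```

```text
t 35.05 pos [656.7 -85.5  52.7] jaw 27.4 q [-0.12  0.55  0.23  1.57 -0.11  1.02  0.6 ] F [-1.6  0.5  6.1] T [0.08 0.28 0.  ] w 55.0
```

Emit:
jog_arm:
  translation:
    - [0,0,15]
    - [0,0,40]
    - [0,0,45]
    - [-10,20,45]
    - [-21,41,45]
    - [-21,41,45]
    - [-21,41,35]
    - [-21,41,27]
    - [-21,41,27]
    - [-21,41,27]
  turn: [0,0,0,0,0,0,0,0,0,0]

```text
clock: 35.88
position: [0.6352, -0.0456, 0.0786]
ee_rot: [0.52, 0.854, -0.008, 0.014]
ft_force: [0.2, -0.1, -0.6]
grip_width: 0.639
```

```bash
python3 st.py
```

```text
t 35.88 pos [635.2 -45.6  78.6] jaw 27.4 q [-0.19  0.47  0.22  1.62 -0.08  1.04  0.53] F [ 0.2 -0.1 -0.6] T [ 0.04  0.04 -0.04] w 54.6
```

Emit:
jog_arm:
  translation:
    - [1,1,-3]
    - [1,1,-6]
    - [1,1,-8]
    - [1,1,-10]
    - [1,1,-10]
    - [1,1,-10]
  turn: [0,0,0,0,0,0]

```text
clock: 36.38
position: [0.6363, -0.0448, 0.0688]
ee_rot: [0.52, 0.854, -0.008, 0.014]
ft_force: [-1.4, -0.9, 3.1]
grip_width: 0.639
```

Emit:
jog_arm:
  translation:
    - [0,0,0]
    - [0,0,0]
    - [0,0,0]
    - [0,0,1]
    - [0,0,20]
    - [0,0,60]
    - [0,0,80]
    - [0,0,80]
  turn: [0,0,0,0,0,0,0,0]
  grip: 72

```text
clock: 37.05
position: [0.639, -0.045, 0.1545]
ee_rot: [0.52, 0.854, -0.006, 0.018]
ft_force: [0.2, -0.5, 0.2]
grip_width: 0.842
```

Emit:
jog_arm:
  translation:
    - [-80,100,40]
    - [-80,100,40]
    - [-80,100,40]
    - [-80,100,40]
    - [-80,100,40]
    - [-80,100,40]
  turn: [0,0,0,0,0,0]
  grip: 75

```text
clock: 37.55
position: [0.559, 0.0552, 0.1948]
ee_rot: [0.519, 0.854, -0.005, 0.018]
ft_force: [-0.0, 0.4, -0.2]
grip_width: 0.878
```

```bash
cat > mag.py <<'E'
from h import *
import sys
x,y,z0=map(float,sys.argv[1:4])   # magnifier estimate and underside height
P=[manip.camera("top"),manip.camera("scene")]
im=[]
for p in P:
    z=z0+.079; h=hsv(p); m=(h[...,2]<75)&(h[...,1]<130)
    r=near(p,m,(x,y,z),12); q=proj(p,(x,y,z)).astype(int)
    if r is not None: print("barrel",r[1],np.round(r[2],1),np.round(ray(p,r[2],z)*1000,1))
    a,b=q[0]-20,q[1]-15; im.append(cv2.resize(p["frame"][b:b+40,a:a+40,::-1],(400,400),interpolation=cv2.INTER_CUBIC))
cv2.imwrite("pics/mag%s.png"%sys.argv[4],np.hstack(im))
E
python3 st.py; python3 mag.py .445 .191 0 1; python3 amb.py;python3 loc.py dish_1 .635 -.044 .07 dish_ref .5376 -.0684 .07; python3 bub.py
```

```text
t 37.55 pos [559.   55.2 194.8] jaw 27.4 q [-0.36  0.2   0.18  1.71 -0.    1.22  0.3 ] F [-0.   0.4 -0.2] T [-0.01  0.01  0.03] w 75.0
barrel 69 [276.9 232.4] [442.4 190.8  79. ]
[(246, array([408.8, 167.6])), (172, array([252.9, 171.1]))] [ 669.3 -187.6   71.1] [array([ 664.8, -185. ]), array([ 674.8, -175.7])]
0.655 -0.08 missing [False, True]
[(247, array([360.5, 175. ])), (199, array([281.5, 192.4]))] [635.3 -43.2  70.7] [array([631.5, -42.1]), array([641.1, -32.5])]
top dish_1 0.53 247.0 [632.8 -41.7  70. ]
  pin top 0.63 [630.7 -44.8  58. ]
scene dish_1 0.76 193.5 [639.3 -44.   70. ]
  pin scene 0.75 [632.3 -53.9  58. ]
top dish_ref 0.68 279.5 [537.9 -67.   70. ]
  pin top 0.5 [536.6 -66.6  58. ]
scene dish_ref 0.47 183.0 [543.5 -67.7  70. ]
  pin scene 0.47 [542.9 -72.4  58. ]
top vial [ 0.4808 -0.1582  0.051 ] area 37 stage off [ 0.9 -0.4]
scene none
```

View pics/mag1.png

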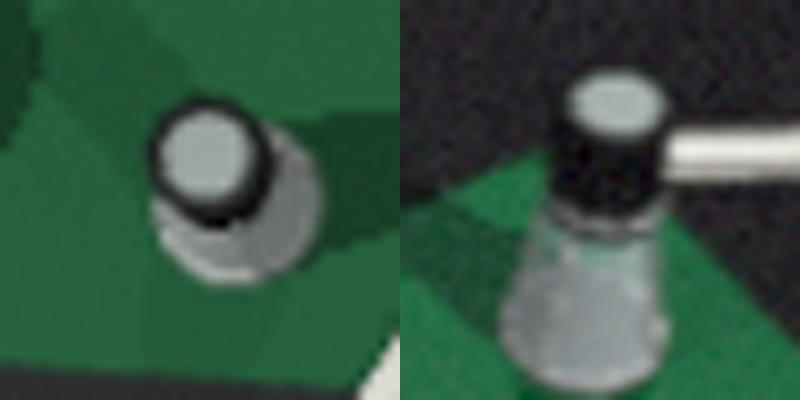

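View pics/t6.png

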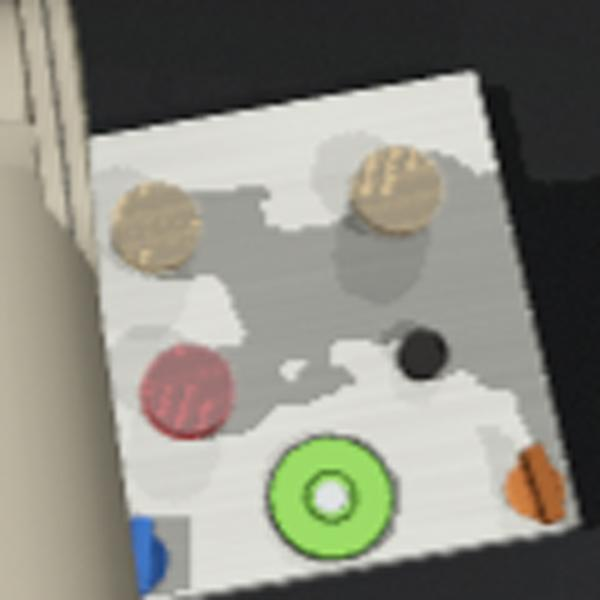

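All three dishes are on rests, with the bubble at (330,495) in the ring. The magnifier's eyepiece top is at (210,157) and (616,103) in the crops.

```bash
python3 - <<'E'
from h import *
for n,c in(("top",(210,157)),("scene",(215,103))):
    p=manip.camera(n);q=proj(p,(.445,.191,.079)).astype(int)
    print(np.round(ray(p,(q[0]-20+c[0]/10-.05,q[1]-15+c[1]/10-.05),.1)*1000,1))
E
```

```text
[441.6 188.6 100. ]
[445.  191.5 100. ]
```

Emit:
jog_arm:
  translation:
    - [-115,135,-20]
    - [-115,135,-20]
    - [-115,135,-20]
    - [-115,135,-20]
    - [-115,135,-20]
    - [-115,135,-20]
    - [-115,135,-50]
    - [-115,135,-50]
    - [-115,135,-50]
  turn: [0,0,0,0,0,0,0,0,0]

```text
clock: 39.3
position: [0.4437, 0.1888, 0.1439]
ee_rot: [0.52, 0.854, -0.007, 0.017]
ft_force: [-0.7, 0.5, 0.9]
grip_width: 0.883
```

```bash
python3 st.py; python3 - <<'E'
from h import *
for n,z in(("top",.07),("scene",.07)):
    p=manip.camera(n);f=p["frame"].astype(int); m=(f[...,0]-f[...,1]>45)&(f[...,0]-f[...,2]>35)
    r=near(p,m,(.538,-.069,.07),10); print(n,r[1],np.round(r[2],1),np.round(ray(p,r[2],z)*1000,1))
E
```

```text
t 39.3 pos [443.7 188.8 143.9] jaw 27.3 q [-0.56  0.08  0.04  1.95  0.04  1.1  -0.06] F [-0.7  0.5  0.9] T [0.01 0.01 0.06] w 75.4
top 57 [368.2 212.6] [521.7 -72.   70. ]
scene 179 [304.1 179.3] [541.3 -65.2  70. ]
```

Emit:
jog_arm:
  translation:
    - [0,1,-25]
    - [0,1,-50]
    - [0,1,-70]
    - [0,1,-78]
    - [0,1,-78]
    - [0,1,-78]
  turn: [0,0,0,0,0,0]

```text
clock: 39.9
position: [0.4455, 0.1906, 0.0686]
ee_rot: [0.521, 0.854, -0.005, 0.018]
ft_force: [-0.4, 0.6, 0.4]
grip_width: 0.878
```

Emit:
jog_arm:
  translation:
    - [0,0,0]
    - [0,0,0]
    - [0,0,0]
    - [0,0,0]
    - [0,0,0]
    - [0,0,0]
    - [0,0,0]
    - [0,0,0]
  turn: [0,0,0,0,0,0,0,0]
  grip: 20
  grip_force: 25

```text
clock: 40.57
position: [0.446, 0.1909, 0.0696]
ee_rot: [0.521, 0.854, -0.004, 0.018]
ft_force: [-1.6, -1.0, 6.7]
grip_width: 0.415
```

```bash
python3 st.py
```

```text
t 40.57 pos [446.  190.9  69.6] jaw 27.2 q [-0.56  0.18  0.04  2.02  0.04  0.94 -0.07] F [-1.6 -1.   6.7] T [-0.22  0.4  -0.01] w 35.4
```

Emit:
jog_arm:
  translation:
    - [0,0,20]
    - [0,0,55]
    - [0,0,95]
    - [0,0,125]
    - [10,-30,125]
    - [22,-62,125]
    - [34,-95,125]
    - [46,-128,125]
    - [58,-160,125]
    - [70,-193,125]
    - [83,-226,125]
    - [95,-259,125]
  turn: [0,0,0,0,0,0,0,0,0,0,0,0]

```text
clock: 41.57
position: [0.5414, -0.0698, 0.195]
ee_rot: [0.52, 0.854, -0.004, 0.019]
ft_force: [0.7, -0.4, -1.0]
grip_width: 0.411
```

```bash
python3 st.py
```

```text
t 41.57 pos [541.4 -69.8 195. ] jaw 27.3 q [-0.25  0.16  0.31  1.76 -0.02  1.2   0.54] F [ 0.7 -0.4 -1. ] T [ 0.04 -0.01  0.  ] w 35.1
```

Lower to about 7 mm above the lid and look.

Emit:
jog_arm:
  translation:
    - [-1,1,-15]
    - [-1,1,-28]
    - [-1,1,-34]
    - [-1,1,-37]
    - [-1,1,-37]
    - [-1,1,-37]
  turn: [0,0,0,0,0,0]

```text
clock: 42.07
position: [0.5406, -0.0683, 0.1586]
ee_rot: [0.52, 0.854, -0.004, 0.019]
ft_force: [0.7, 0.3, -0.7]
grip_width: 0.415
```

```bash
python3 st.py; python3 - <<'E'
from h import *
p=manip.camera("scene"); q=proj(p,(.538,-.069,.1)).astype(int); save(p,"h1.png",(q[0]-25,q[1]-25,q[0]+25,q[1]+25),12)
E
```

```text
t 42.07 pos [540.6 -68.3 158.6] jaw 27.3 q [-0.25  0.19  0.3   1.81 -0.03  1.12  0.54] F [ 0.7  0.3 -0.7] T [0.02 0.   0.01] w 35.5
```

View pics/h1.png

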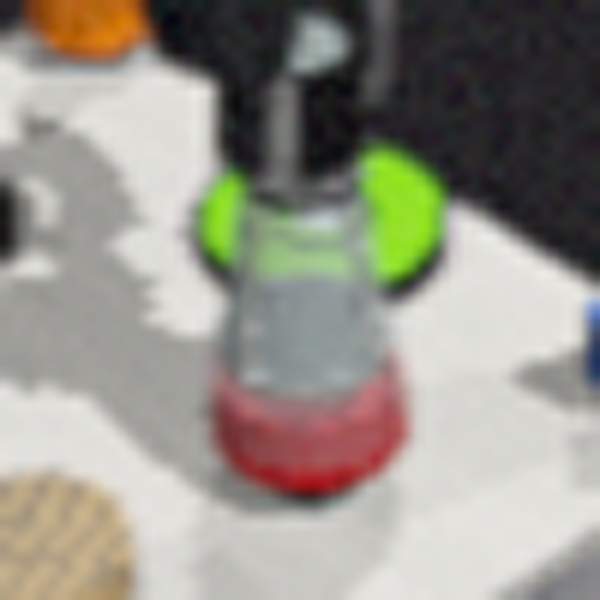

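The foot (230–392 px) is laterally centred over the red dish (213–408 px). Lowering.

Emit:
jog_arm:
  translation:
    - [0,0,-2]
    - [0,0,-4]
    - [0,0,-5]
    - [0,0,-6]
    - [0,0,-7]
    - [0,0,-7]
  turn: [0,0,0,0,0,0]

```text
clock: 42.62
position: [0.5408, -0.0684, 0.1518]
ee_rot: [0.52, 0.854, -0.004, 0.019]
ft_force: [0.0, -0.6, -0.1]
grip_width: 0.414
```

Emit:
jog_arm:
  translation:
    - [0,0,-1]
    - [0,0,-1]
    - [0,0,-2]
    - [0,0,-2]
  turn: [0,0,0,0]

```text
clock: 42.95
position: [0.5416, -0.0689, 0.1516]
ee_rot: [0.52, 0.854, -0.003, 0.02]
ft_force: [-4.2, 0.2, 14.5]
grip_width: 0.414
```

Emit:
jog_arm:
  translation:
    - [0,0,1]
    - [0,0,1]
    - [0,0,1]
    - [0,0,1]
    - [0,0,1]
    - [0,0,1]
    - [0,0,15]
    - [0,0,35]
    - [0,0,70]
    - [0,0,90]
    - [0,0,90]
  turn: [0,0,0,0,0,0,0,0,0,0,0]
  grip: 75

```text
clock: 43.87
position: [0.5436, -0.0691, 0.2462]
ee_rot: [0.52, 0.854, -0.001, 0.023]
ft_force: [-0.1, 0.6, 0.1]
grip_width: 0.878
```

Emit:
jog_arm:
  translation:
    - [-80,260,0]
    - [-80,260,0]
    - [-80,260,0]
    - [-80,260,0]
    - [-80,260,0]
    - [-80,260,0]
    - [-80,260,0]
    - [-80,260,0]
    - [-80,260,0]
  turn: [0,0,0,0,0,0,0,0,0]

```text
clock: 44.62
position: [0.4629, 0.1919, 0.2456]
ee_rot: [0.519, 0.854, -0.002, 0.023]
ft_force: [0.6, -0.7, 0.1]
grip_width: 0.881
```

```bash
python3 st.py; python3 amb.py; python3 bub.py; python3 loc.py dish_ref .5376 -.0684 .07; python3 - <<'E'
from h import *
p=manip.camera("top");q=manip.camera("scene")
save(p,"f1.png",(340,140,440,250),4); save(q,"f2.png",(235,115,335,225),4)
cv2.imwrite("pics/fin.png",np.hstack([cv2.imread("pics/f1.png"),cv2.imread("pics/f2.png")]))
E
```

```text
t 44.62 pos [462.9 191.9 245.6] jaw 27.4 q [-0.56  0.03  0.05  1.78  0.04  1.31 -0.04] F [ 0.6 -0.7  0.1] T [-0.05  0.   -0.05] w 75.2
[(257, array([408.9, 167.7])), (179, array([253.1, 170.9]))] [ 668.5 -187.5   71.4] [array([ 664.4, -185.2]), array([ 673.7, -175.8])]
0.655 -0.08 missing [False, True]
[(259, array([360.6, 175.1])), (206, array([281.5, 192.3]))] [635.2 -43.6  70.9] [array([631.5, -42.5]), array([641., -33.])]
top vial [ 0.4807 -0.1576  0.051 ] area 32 stage off [ 1.1 -0.6]
scene vial [ 0.4813 -0.1573  0.051 ] area 12 stage off [14.8  8.4]
  pin top 0.61 [535.9 -72.6  58. ]
scene dish_ref 0.56 135.0 [545.1 -56.8  70. ]
  pin scene 0.45 [542.8 -61.   58. ]
```

View pics/fin.png

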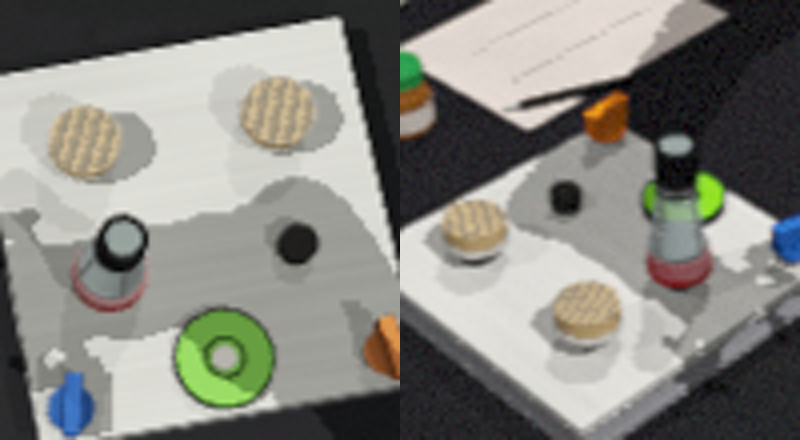

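The magnifier stands upright and centred on the red dish in both views. All three dishes are on rests, and the bubble (225,357) is within the ring (224,356). Handing in.

```bash
python3 -c "
from workcell import manip
print(manip.hand_in())"
```

```text
the job is handed in; nothing more can be done
None
```

The job is done and handed in at about 45 s of robot time; no verdict was reported.

**Levelling:** I turned the blue screw about 196° clockwise and the orange about 201° counter-clockwise. The bubble ended centred in the ring, about 1 mm off in the top view.

**Dishes:** Two amber dishes and the middle-sized red one were on the mat. All three are now flat on rests of their own. One amber dish had moved off its rest onto the plate after I placed it, while the arm was away. It was probably the announced knock, so I picked it up and set it back. The red dish was released just above its rest, without a clear contact force, but later views show it seated.

**Magnifier:** It stands upright in the middle of the red dish's lid.

**Last checks:**
- The two amber dishes measure within about 2 mm of the centres of their rests.
- The red dish measured within about 2 mm of its rest before the magnifier covered it.
- In the final pictures the bubble is wholly inside the ring in the top view, and the magnifier looks upright and centred in both views.
- Two final automatic readings disagreed. The scene camera's bubble reading (14.8, 8.4 mm off) and its red-dish outline were thrown off because the magnifier blocked the view, so I set them aside in favour of the top view and the pictures.
- I did not separately re-measure the other things on the bench. The arm did not go near them.

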